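# Run down the loose wing nut of a flower press

### The job

The big orange wing nut on one corner of the wooden flower press is loose. Push its wings round clockwise, seen from above, with stroke after stroke of a fingertip until the nut is fully home and stops turning, then draw the hand clear. Leave the press standing flat where it is, and do not disturb the things on and around it.

Things in the scene. Friction and masses are not known exactly. Their poses are not given: they have to be found in the camera images.
- press: pale wooden flower press, boards 220 (x) x 170 (y) mm, 56 mm high, 1.5 kg, loose on the table: slides or swivels at 6 to 10 N. Origin: centre of underside, z up; any yaw. 8 mm bolts at x +-80, y +-55 mm stand 22 mm above the board: the orange nut is at (+80, +55); the other three carry fixed steel wing nuts, 46 mm across, 25 mm high
- wing_nut (a joint): turn of the orange wing nut, rad: 0 = fully home (hard stop), grows clockwise seen from above; starts between -5.6 and -3.2 and has a stop at -6.6. It stays where it is left (friction 0.018 N m: about 1 N square on a wing, several N if pushed aslant) and sinks 3 mm per turn
- nut_centre (a point): on the vertical axis of the orange plastic nut at mid-height of its two ears: upright discs 26 mm across, 6 mm thick, tops 13 mm above this point, lower edges of the wings 16 mm below. The 18 mm round hub ends 4 mm below this point, the bolt at most 1 mm above it. The point is 21.5 mm above the upper board at 0 rad, 2.7 mm more at -5.6
- wing_a (a point): outer end of one wing, 32 mm out from the nut's axis, level with nut_centre
- wing_b (a point): outer end of the opposite wing, 32 mm out from the nut's axis, level with nut_centre
- tin: small round brass tin standing on the upper board near its middle, 44 mm across, 18 mm high; origin: centre of its underside; to be left alone
- mug: brown-red mug, 80 mm across, 95 mm high; origin: centre of its underside; to be left alone
- tumbler: clear glass tumbler, 72 mm across, 120 mm high; origin: centre of its underside; to be left alone
- remote: black remote control, 165 x 45 x 18 mm, lying flat; origin: centre of its underside; to be left alone
- case: blue spectacle case, 165 x 60 x 36 mm; origin: centre of its underside; to be left alone
- bone: yellow plastic dog-toy bone, about 136 x 68 x 36 mm; origin: centre of its underside; to be left alone

How it is judged:
At the end, for the whole second after the job is handed in: the orange wing nut stands within 0.2 rad of its stop and no longer turns; the press lies flat and still within 30 mm of where it was, its nut_centre within 40 mm; tin within 50 mm and every other thing within 30 mm of where it was (value of joint wing_nut above -0.2 rad and velocity of joint wing_nut between -0.1 and 0.1 rad/s and distance of each of press, mug, tumbler, remote, case, bone from where it was at the start of the episode below 0.03 m and distance of nut_centre from where it was at the start of the episode below 0.04 m and angle between press's own z axis and vertical below 0.05 rad and linear speed of press below 0.02 m/s and distance of tin from where it was at the start of the episode below 0.05 m); the robot touches nothing.
It fails at once if the press is pushed more than 30 mm away, or swivelled so that its nut_centre moves more than 40 mm (distance of press from where it was at the start of the episode above 0.03 m or distance of nut_centre from where it was at the start of the episode above 0.04 m).
It fails at once if the press is lifted or tipped (height (world z) of press above 0.01 m or angle between press's own z axis and vertical above 0.1 rad).
It fails at once if a thing on or around the press is displaced (tin by more than 50 mm, the others by more than 30 mm) (distance of any of mug, tumbler, remote, case, bone from where it was at the start of the episode above 0.03 m or distance of tin from where it was at the start of the episode above 0.05 m).
It fails at once if the mug, the tumbler or the tin is tipped (angle between any of mug, tumbler, tin's own z axis and vertical above 0.4 rad).
It also fails if it takes over 61 s, if anything falls off the work surface, if the arm or the gripper's body presses on something with over 40 N, if the wrist force passes 120 N, or if a joint passes its speed limit or range.

### The arm

A 7-joint arm with a two-finger parallel gripper is mounted at the origin on the work surface. World frame = base frame: x ahead of the robot, y to its left, z up, the work surface at z = 0. Lengths are in m, angles in rad, forces in N, time in s.
With the tool pointing down it reaches from about 0.375 to 0.925 m from the base axis. Payload 3.1 kg.
Tool frame: the origin (TCP) lies midway between the tips of the shut fingers; the grasp point (between the pads) lies arm.grip_depth behind it (arm.grip_depth is the distance from the TCP to the grasp point, in m); z points along the fingers, y is the line along which they close (so a half turn about z gives the same grasp; the last joint's range is limited). The gripper opens to 85 mm and grips with 20 to 120 N. Pads are 22 mm wide; open, the fingers measure 114 mm over their backs; the gripper's body (76 mm by 85 mm) begins 54 mm behind the grasp point. The pads swing forward as they close: fully open they stand 13 mm farther back than shut.
Start: joints at [1.056, 0.383, 0.044, 1.598, -0.018, 1.161, -0.05], TCP at [0.263, -0.594, 0.231] pointing down, gripper open.
Joint ranges: [-2.61, 2.61], [-0.41, 2.15], [-1.48, 1.57], [0, 2.5], [-1.57, 4.71], [0.05, 1.97], [-2.85, 2.85]. Speed limits (rad/s): [2.79, 2.79, 3.14, 3.14, 3.14, 3.14, 3.14].

### API

Orientations are given as a unit quaternion [x, y, z, w].
In Python, from cell import arm gives the robot as it stands.
- The arm moves only by the tool carry_out, never from a script. Its argument "moves" is a list of rows, each a list of 2 entries, a list of its own where there are three numbers: the shift along the tool's x, y, z as a fraction of full scale, then the turn, a rotation vector about the tool's x, y, z as a fraction of full scale. A call has 1 to 10 rows; each row shifts and turns the commanded pose from where the row before left it, along the tool's axes as they then stand; what a row does not reach is not made up. Full scale, the value 1, is 3 cm for a shift and pi/2 rad for a turn. A row lasts 1/12 s, in which the tool goes at most 41.7 mm and 7.16 degrees, less where a joint would pass 70% of its speed; a pose out of reach is approached as far as the arm can. A call with a number of a shift or a turn outside -1 to 1 is refused whole. A call with a gripper value outside its range is refused whole. "claw" is the opening, from 0 (shut) to 1 (fully open), set as the call begins (left out, the last holds). The fingers move at their own pace and stop on an object; "newtons" is the grip in N (left out, the last holds). Time passes only in rows, so rows that do not move let the fingers close. It gives the time, the measured TCP pose, the force, the opening and the grip force at its end, in the units of the state.
- arm.get_obs(): the state, without advancing time (a new reading comes with each control period).
- arm.read_camera(name): name is "side" or "top"; returns (picture, depth): 384x512x3 uint8, red, green, blue; 384x512 float32, m along the optical axis (not along the pixel's ray), 0 where there is no reading.
- arm.camera_info(name): a dict with "vfov" (degrees; the focal length in pixels is half the picture's height over the tangent of half this angle, whatever the lens; pixels are square), "cx", "cy" (the principal point, pixels), "k1" (the pictures are not rectified: a ray, as slopes to the right and down, at radius r is drawn at 1 + k1 r^2 times it, then the intrinsics apply), "pose" (4x4, takes a point from camera to world coordinates). Camera axes: x right, y down, z forward; pixel columns grow to the right and rows downward; lengths in m; the calibration is good to about 2 mm. A picture is of the moment at which its call begins. camera_info takes no time and is no camera call.
- arm.sign_off(): hands the job in; it is judged then, once.
The state is a dict: "clock": time; "joints": joint angles; "joint_vel": joint speeds; "tau": joint torques, N m; "tool_pos": TCP position; "ee_rot": TCP orientation; "wrist_force": force on the tool from outside, world axes, zero at the start; "torque": the same for the moment, N m; "grip_width": finger opening in m; "grasp_force": force on a finger pad.
Only numpy, scipy, OpenCV 4.12 (cv2) and the standard library are available. Lean on these libraries where they do the work, as an engineer would, in place of code of your own. Each camera call takes 0.05 s, during which the arm holds its last target. There are 200 camera calls.

## Working session

There is one attempt and no reset: what is moved stays moved. The work goes in short steps, Python scripts to look and compute and a tool call to move; the robot and the scene stay as the last step left them, time stands still between calls to the robot, and variables do not carry over. Pictures are saved under pics/ and viewed, at most 10 in all, crops included, and the job is handed in when it is done.

Besides the shell and the picture viewer there is one more tool, called by a JSON object that holds its "method" and its "body", one argument or row to a line. carry_out: Moves the arm, as the interface text tells. Its arguments: {"type":"object","properties":{"moves":{"type":"array"},"claw":{"type":"number"},"newtons":{"type":"number"}},"required":["moves"]}

```bash
ls; mkdir -p pics
cat > h.py <<'E'
import numpy as np, cv2
from cell import arm
def K(n):
    i=arm.camera_info(n); f=192/np.tan(np.radians(i['vfov'])/2); return i,f
def pts(n,uv,d=None,z=None):
    """pixels (N,2) -> world, with depth d (N) or plane height z"""
    i,f=K(n); uv=np.atleast_2d(np.float64(uv)); q=(uv-[i['cx'],i['cy']])/f
    s=q.copy()
    for _ in range(20): s=q/(1+i['k1']*(s**2).sum(1,keepdims=True))
    r=np.c_[s,np.ones(len(s))]; P=np.array(i['pose']); R,t=P[:3,:3],P[:3,3]
    w=r@R.T
    k=np.asarray(d) if d is not None else (z-t[2])/w[:,2]
    return t+w*np.reshape(k,(-1,1))
E
python3 - <<'E'
from h import *
for n in("top","side"):
    p,d=arm.read_camera(n); cv2.imwrite(f"pics/{n}0.png",p[:,:,::-1]); np.save(n+"d.npy",d)
    print(n,arm.camera_info(n))
    h=cv2.cvtColor(p,cv2.COLOR_RGB2HSV)
    m=cv2.inRange(h,(5,170,120),(18,255,255)); c,l,s,ce=cv2.connectedComponentsWithStats(m)
    for k in range(1,c):
        if s[k,4]>25: 
            v,u=np.nonzero(l==k); dd=d[v,u]; w=pts(n,np.c_[u,v],dd)[dd>0]
            print(s[k],ce[k],np.median(w,0),w.min(0),w.max(0))
print(arm.get_obs())
E
```

```text
pics
top {'vfov': 43.053443166430554, 'cx': 250.27156152868713, 'cy': 192.8532315391296, 'k1': 0.03528764054482863, 'pose': array([[-0.00802149, -0.98437243,  0.17591637,  0.38933771],
       [-0.99976561,  0.01143254,  0.01838524, -0.01404132],
       [-0.0201091 , -0.17572766, -0.98423341,  1.33500163],
       [ 0.        ,  0.        ,  0.        ,  1.        ]])}
[436 108  14   9  32] [441.65625 113.     ] [ 0.84691845 -0.52492156  0.00547507] [ 8.11204004e-01 -5.40881053e-01 -3.07064807e-04] [ 0.86519385 -0.49263696  0.09175691]
[275 229  11   8  26] [280.46153846 232.69230769] [ 0.50708427 -0.06853342  0.08424007] [ 0.50014745 -0.07957308  0.05596038] [ 0.51793667 -0.05440852  0.09278606]
[284 236  13   9  36] [290.86111111 240.05555556] [ 0.48911413 -0.09350427  0.08204574] [ 0.48119166 -0.11294815 -0.00184217] [ 0.50007817 -0.07675516  0.09457072]
[103 251  15  12  47] [109.57446809 256.85106383] [0.45445459 0.39431693 0.00474502] [ 0.44105062  0.37412063 -0.00256576] [0.47069835 0.41247958 0.0106058 ]
side {'vfov': 57.78248868749221, 'cx': 260.4081323662859, 'cy': 193.593227
[... 1437 characters left out ...]
0.1, 'joints': array([ 1.05621112,  0.38376345,  0.04384716,  1.5994079 , -0.01789113,
        1.16119584, -0.04990144]), 'joint_vel': array([-0.00151878, -0.00065069,  0.00040385, -0.00346022, -0.00048923,
        0.00159264,  0.00069988]), 'tau': array([ 3.03773879e-03, -4.34725821e+01,  1.02950010e+00, -2.50453109e+01,
        1.09059369e-02,  5.43149334e-03, -1.01285738e-05]), 'tool_pos': array([ 0.26278258, -0.5935854 ,  0.23001054]), 'ee_rot': array([ 9.78356550e-01,  2.06922792e-01, -3.13147520e-04, -1.14910442e-03]), 'wrist_force': array([0.01610877, 0.42437939, 0.95290743]), 'torque': array([0.02526723, 0.01809837, 0.00320512]), 'grasp_force': 0.0, 'grip_width': 0.08534321404989928}
```

View pics/top0.png

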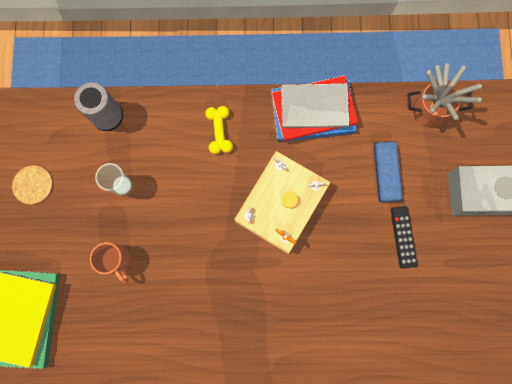

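View pics/side0.png

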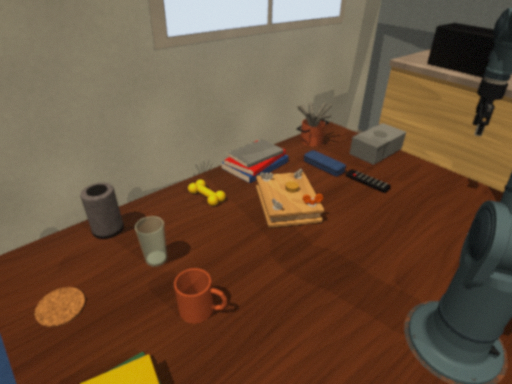

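The top view shows the press at about (283,202), with the orange nut at its near corner (285,236) and the tin at (290,200). The bone, books, case and remote are all well away from the nut. Next I'll measure the press and the nut.

Run:
```python
from h import *
p=cv2.imread("pics/top0.png"); d=np.load("topd.npy"); h=cv2.cvtColor(p,cv2.COLOR_BGR2HSV)
m=cv2.inRange(h,(15,60,150),(28,200,255)); m[:140]=0;m[260:]=0;m[:,:230]=0;m[:,335:]=0
m=cv2.morphologyEx(m,cv2.MORPH_CLOSE,np.ones((9,9)))
v,u=np.nonzero(m); w=pts("top",np.c_[u,v],d[v,u]); ok=abs(w[:,2]-.056)<.008
c,s,a=cv2.minAreaRect(np.float32(w[ok,:2]*1000)); print("board",c,s,a,np.median(w[ok,2]))
b=cv2.boxPoints((c,s,a))/1000; print(b)
C=np.array(c)/1000
# axes: long edge; nut corner is that nearest to orange
o=np.array([.497,-.083])
e=[b[1]-b[0],b[2]-b[1]]; e.sort(key=np.linalg.norm); ex=e[1]/np.linalg.norm(e[1]); ey=e[0]/np.linalg.norm(e[0])
ex*=np.sign((o-C)@ex); ey*=np.sign((o-C)@ey); print("cross",np.cross(ex,ey),"nut model",C+.08*ex+.055*ey,"yaw",np.arctan2(ex[1],ex[0]))
m=cv2.inRange(h,(4,140,100),(16,255,255)); m[:222]=0;m[255:]=0;m[:,:265]=0;m[:,310:]=0
v,u=np.nonzero(m); w=pts("top",np.c_[u,v],z=.085)
r=cv2.minAreaRect(np.float32(w[:,:2]*1000)); q=np.cov(w[:,:2].T); vec=np.linalg.eigh(q)[1][:,1]
print("orange",len(w),w.mean(0),r,"heading",np.arctan2(vec[1],vec[0]))
print(arm.grip_depth)
x=cv2.resize(p[140:265,225:345],None,fx=5,fy=4.8,interpolation=cv2.INTER_CUBIC); cv2.imwrite("pics/crop.png",x)
```

```text
board (597.4598999023438, -74.91351318359375) (170.1723175048828, 219.603515625) 58.519065856933594 0.055774530154396595
[[ 0.45938617 -0.09013607]
 [ 0.6466671  -0.20481628]
 [ 0.73553365 -0.05969096]
 [ 0.5482527   0.05498926]]
cross 1.0 nut model [ 0.50051296 -0.08004109] yaw 2.5921469
orange 639 [ 0.4785519  -0.09657298  0.085     ] ((494.4014587402344, -84.10862731933594), (113.59375, 81.77947235107422), 89.51585388183594) heading 1.8553778477869307
0.0187<stdin>:12: DeprecationWarning: Arrays of 2-dimensional vectors are deprecated. Use arrays of 3-dimensional vectors instead. (deprecated in NumPy 2.0)
```

View pics/crop.png

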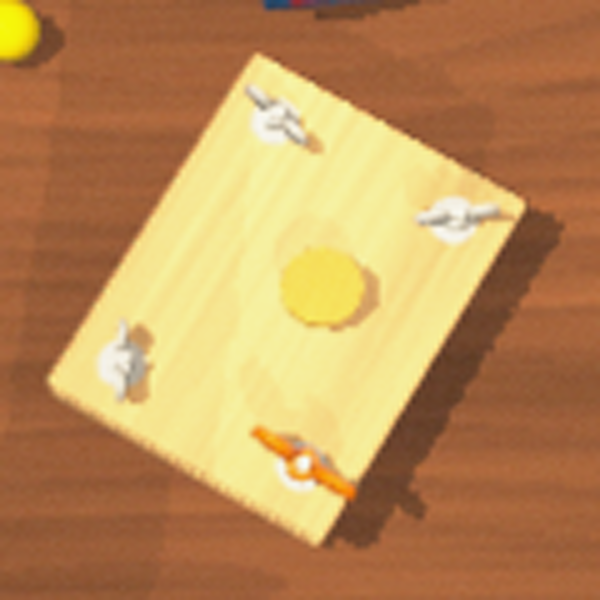

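The board measures 170 x 220 mm at z = 0.056, which matches the given size. The nut is at about (0.5005, -0.080), and its wings lie along headings 57° and 237°. The hand goes over first, shut.

{"method": "carry_out", "body": {
  "moves": [
    [[0.771,-0.628,0],[0,0,0]],
    [[0.771,-0.628,0],[0,0,0]],
    [[0.771,-0.628,0],[0,0,0]],
    [[0.771,-0.628,0],[0,0,0]],
    [[0.771,-0.628,0],[0,0,0]],
    [[0.771,-0.628,0],[0,0,0]],
    [[0.771,-0.628,0],[0,0,0]],
    [[0.771,-0.628,0],[0,0,0]],
    [[0.771,-0.628,0],[0,0,0]]
  ],
  "claw": 0
}}

```text
clock: 0.85
tool_pos: [0.3849, -0.3534, 0.2308]
ee_rot: [0.978, 0.207, -0.0, -0.0]
wrist_force: [1.5, 0.7, -1.0]
grip_width: 0.0003
grasp_force: 0.0
```

{"method": "carry_out", "body": {
  "moves": [
    [[0.771,-0.628,0],[0,0,0]],
    [[0.771,-0.628,0],[0,0,0]],
    [[0.771,-0.628,0],[0,0,0]],
    [[0.771,-0.628,0],[0,0,0]],
    [[0.771,-0.628,0],[0,0,0]],
    [[0.771,-0.628,0],[0,0,0]],
    [[0.771,-0.628,0],[0,0,0]],
    [[0.771,-0.628,0],[0,0,0]],
    [[0.771,-0.628,0],[0,0,0]]
  ]
}}

```text
clock: 1.6
tool_pos: [0.5065, -0.1143, 0.2308]
ee_rot: [0.978, 0.207, -0.0, -0.0]
wrist_force: [0.2, 0.1, 0.0]
grip_width: 0.0002
grasp_force: 0.0
```

{"method": "carry_out", "body": {
  "moves": [
    [[0,0,0.2],[0,0,-0.0683]],
    [[0,0,0.2],[0,0,-0.0683]],
    [[0,0,0.2],[0,0,-0.0683]],
    [[0,0,0.2],[0,0,-0.0683]],
    [[0,0,0.2],[0,0,-0.0683]],
    [[0,0,0.2],[0,0,-0.0683]],
    [[0,0,0.2],[0,0,-0.0683]],
    [[0,0,0.2],[0,0,-0.0683]],
    [[0,0,0.2],[0,0,-0.0683]],
    [[0,0,0.2],[0,0,-0.0683]]
  ]
}}

```text
clock: 2.43
tool_pos: [0.506, -0.1157, 0.1705]
ee_rot: [0.733, 0.68, -0.0, -0.0]
wrist_force: [0.3, -0.4, 0.5]
grip_width: 0.0003
grasp_force: 0.0
```

{"method": "carry_out", "body": {
  "moves": [
    [[0,0,0],[0,0,-0.0683]],
    [[0,0,0],[0,0,-0.0683]],
    [[0,0,0],[0,0,-0.0683]],
    [[0,0,0],[0,0,-0.0683]],
    [[0,0,0],[0,0,-0.0683]],
    [[0,0,0],[0,0,-0.0683]],
    [[0,0,0],[0,0,-0.0683]],
    [[0,0,0],[0,0,-0.0683]],
    [[0,0,0],[0,0,-0.0683]],
    [[0,0,0],[0,0,-0.0683]]
  ]
}}

```text
clock: 3.27
tool_pos: [0.506, -0.1157, 0.1708]
ee_rot: [0.283, 0.959, -0.0, -0.001]
wrist_force: [-0.2, -1.1, 0.3]
grip_width: -0.0003
grasp_force: 0.0
```

Run:
```python
from h import *
print(arm.get_obs()['joints'])
a=[]
for n,(r0,c0) in {"side":(100,220),"top":(150,225)}.items():
    p,d=arm.read_camera(n); a.append(cv2.resize(p[r0:r0+125,c0:c0+120,::-1],None,fx=3.3,fy=3.3,interpolation=cv2.INTER_CUBIC))
cv2.imwrite("pics/b.png",np.hstack(a))
```

```text
[ 0.66080195  0.25618779 -0.57702102  1.94375312  0.16602346  0.9892507
  1.00383709]
```

View pics/b.png

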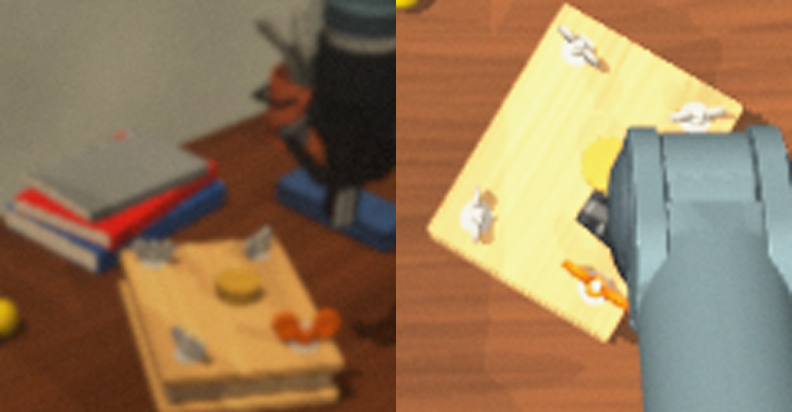

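The shut fingertip hangs beside the orange nut, on the near side of the wing. The press and the other things are undisturbed. I'll lower it and move up to the wing.

{"method": "carry_out", "body": {
  "moves": [
    [[0,0,0.7],[0,0,0]],
    [[0,0,0.7],[0,0,0]],
    [[0,0,0.7],[0,0,0]],
    [[0,0,0.7],[0,0,0]],
    [[0,0,0.4],[0,0,0]],
    [[0,0,0.16],[0,0,0]],
    [[0,0,0],[0,0,0]]
  ]
}}

```text
clock: 3.95
tool_pos: [0.5055, -0.1154, 0.0693]
ee_rot: [0.286, 0.958, 0.0, -0.001]
wrist_force: [-0.1, 0.1, 0.2]
grip_width: -0.0002
grasp_force: 0.0
```

{"method": "carry_out", "body": {
  "moves": [
    [[0.08,0,0],[0,0,0]],
    [[0.08,0,0],[0,0,0]],
    [[0.08,0,0],[0,0,0]],
    [[0.04,0,0],[0,0,0]],
    [[0.04,0,0],[0,0,0]]
  ]
}}

```text
clock: 4.37
tool_pos: [0.4988, -0.1104, 0.0712]
ee_rot: [0.285, 0.958, -0.0, 0.001]
wrist_force: [0.1, -0.3, 0.2]
grip_width: -0.0001
grasp_force: 0.0
```

{"method": "carry_out", "body": {
  "moves": [
    [[0.0932,-0.044,0],[0,0,0.0667]],
    [[0.0932,-0.044,0],[0,0,0.0667]],
    [[0.0932,-0.044,0],[0,0,0.0667]],
    [[0.0932,-0.044,0],[0,0,0.0667]],
    [[0.0932,-0.044,0],[0,0,0.0667]]
  ]
}}

```text
clock: 4.78
tool_pos: [0.4845, -0.1057, 0.071]
ee_rot: [0.526, 0.85, 0.0, 0.001]
wrist_force: [0.5, -1.3, -0.9]
grip_width: 0.0002
grasp_force: 0.4
```

Run:
```python
from h import *
a=[]
for n,(r0,c0) in {"side":(140,240),"top":(150,225)}.items():
    p,d=arm.read_camera(n); a.append(cv2.resize(p[r0:r0+125,c0:c0+120,::-1],None,fx=3.3,fy=3.3,interpolation=cv2.INTER_CUBIC))
cv2.imwrite("pics/c.png",np.hstack(a))
```

```text
(no output)
```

View pics/c.png

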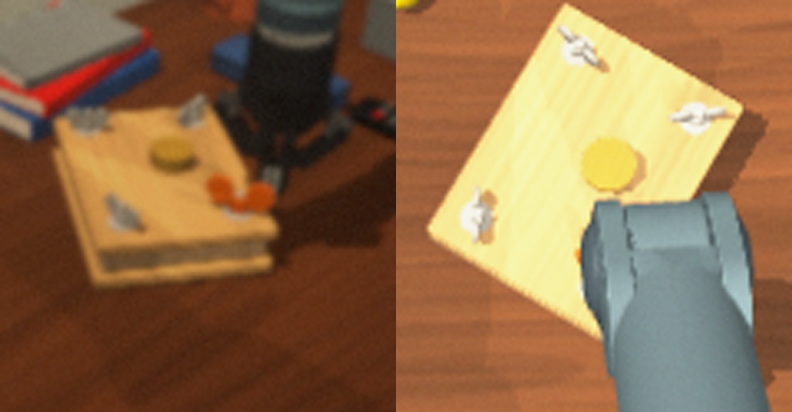

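The tip is behind the wing and the contact force is about 1.4 N. The press hasn't moved. I'll keep turning.

{"method": "carry_out", "body": {
  "moves": [
    [[0.0932,-0.044,0],[0,0,0.0667]],
    [[0.0932,-0.044,0],[0,0,0.0667]],
    [[0.0932,-0.044,0],[0,0,0.0667]],
    [[0.0932,-0.044,0],[0,0,0.0667]],
    [[0.0932,-0.044,0],[0,0,0.0667]],
    [[0.0932,-0.044,0],[0,0,0.0667]],
    [[0.0932,-0.044,0],[0,0,0.0667]],
    [[0.0932,-0.044,0],[0,0,0.0667]],
    [[0.0932,-0.044,0],[0,0,0.0667]],
    [[0.0932,-0.044,0],[0,0,0.0667]]
  ]
}}

```text
clock: 5.72
tool_pos: [0.4713, -0.0788, 0.0705]
ee_rot: [0.88, 0.474, -0.0, 0.0]
wrist_force: [0.1, -0.2, -0.1]
grip_width: 0.0003
grasp_force: 0.4
```

```bash
cat > st.py <<'E'
from h import *
o=arm.get_obs(); q=o['ee_rot']; t=o['tool_pos']; s=2*np.arctan2(q[1],q[0]); x=np.array([np.cos(s),np.sin(s)]); y=np.array([x[1],-x[0]])
print("yaw",np.degrees(s).round(1),"orbit centre",(t[:2]+.014*x+.026*y).round(4),"z",t[2].round(4),"q7",o['joints'][6].round(2),"F tool x,y",(o['wrist_force'][:2]@x).round(1),(o['wrist_force'][:2]@y).round(1),"Mz",o['torque'][2].round(2),"t",o['clock'])
E
python3 - <<'E'
import st
from h import *
a=[]
for n,(r0,c0) in {"side":(140,240),"top":(150,225)}.items():
    p,d=arm.read_camera(n); a.append(cv2.resize(p[r0:r0+125,c0:c0+120,::-1],None,fx=3.3,fy=3.3,interpolation=cv2.INTER_CUBIC))
cv2.imwrite("pics/d.png",np.hstack(a))
E
```

```text
yaw 56.6 orbit centre [ 0.5007 -0.0814] z 0.0705 q7 -0.6 F tool x,y -0.1 0.1 Mz -0.0 t 5.7167
```

View pics/d.png

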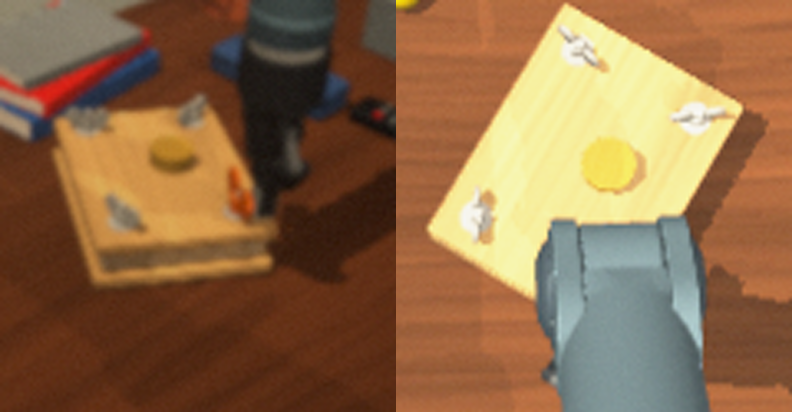

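The wing has turned with the tip and is now edge-on to the side camera. The press hasn't moved.

{"method": "carry_out", "body": {
  "moves": [
    [[0.0932,-0.044,0],[0,0,0.0667]],
    [[0.0932,-0.044,0],[0,0,0.0667]],
    [[0.0932,-0.044,0],[0,0,0.0667]],
    [[0.0932,-0.044,0],[0,0,0.0667]],
    [[0.0932,-0.044,0],[0,0,0.0667]],
    [[0.0932,-0.044,0],[0,0,0.0667]],
    [[0.0932,-0.044,0],[0,0,0.0667]],
    [[0.0932,-0.044,0],[0,0,0.0667]],
    [[0.0932,-0.044,0],[0,0,0.0667]],
    [[0.0932,-0.044,0],[0,0,0.0667]]
  ]
}}

```text
clock: 6.65
tool_pos: [0.4879, -0.0545, 0.0702]
ee_rot: [1.0, -0.029, -0.001, 0.0]
wrist_force: [-0.8, -1.4, -0.5]
grip_width: 0.0002
grasp_force: 0.5
```

```bash
python3 st.py
```

```text
yaw -3.3 orbit centre [ 0.5003 -0.0813] z 0.0702 q7 -1.64 F tool x,y -0.8 1.4 Mz -0.01 t 6.65
```

{"method": "carry_out", "body": {
  "moves": [
    [[0.0932,-0.044,0],[0,0,0.0667]],
    [[0.0932,-0.044,0],[0,0,0.0667]],
    [[0.0932,-0.044,0],[0,0,0.0667]],
    [[0.0932,-0.044,0],[0,0,0.0667]]
  ]
}}

```text
clock: 6.98
tool_pos: [0.4997, -0.0515, 0.0701]
ee_rot: [0.972, -0.236, -0.001, 0.0]
wrist_force: [-0.9, 0.2, -0.6]
grip_width: 0.0001
grasp_force: 0.5
```

```bash
python3 st.py
```

```text
yaw -27.3 orbit centre [ 0.5003 -0.081 ] z 0.0701 q7 -2.03 F tool x,y -0.9 0.3 Mz -0.04 t 6.9833
```

{"method": "carry_out", "body": {
  "moves": [
    [[0.0932,-0.044,0],[0,0,0.0667]],
    [[0.0932,-0.044,0],[0,0,0.0667]],
    [[0.0932,-0.044,0],[0,0,0.0667]]
  ]
}}

```text
clock: 7.23
tool_pos: [0.5089, -0.0526, 0.0701]
ee_rot: [0.923, -0.385, -0.001, 0.0]
wrist_force: [-0.7, -0.4, -0.2]
grip_width: 0.0001
grasp_force: 0.5
```

```bash
python3 st.py
```

```text
yaw -45.3 orbit centre [ 0.5003 -0.0808] z 0.0701 q7 -2.32 F tool x,y -0.2 0.8 Mz -0.01 t 7.2333
```

{"method": "carry_out", "body": {
  "moves": [
    [[0.0932,-0.044,0],[0,0,0.0667]],
    [[0.0932,-0.044,0],[0,0,0.0667]]
  ]
}}

```text
clock: 7.4
tool_pos: [0.5147, -0.0549, 0.0701]
ee_rot: [0.878, -0.479, -0.001, 0.0]
wrist_force: [-0.7, 1.1, 0.2]
grip_width: -0.0003
grasp_force: 0.4
```

```bash
python3 st.py
```

```text
yaw -57.3 orbit centre [ 0.5004 -0.0807] z 0.0701 q7 -2.51 F tool x,y -1.3 -0.0 Mz 0.01 t 7.4
```

The nut has turned about 204° so far and has not met its stop. The last joint is near its limit, so I'll draw back, lift, unwind half a turn and take the opposite wing.

{"method": "carry_out", "body": {
  "moves": [
    [[-0.17,0,0],[0,0,0]],
    [[-0.163,0,0],[0,0,0]],
    [[0,0,-0.7],[0,0,0]],
    [[0,0,-0.7],[0,0,0]],
    [[-0.0997,0.104,-0.3],[0,0,-0.0778]],
    [[-0.0997,0.104,-0.3],[0,0,-0.0778]],
    [[-0.0997,0.104,0],[0,0,-0.0778]],
    [[-0.0997,0.104,0],[0,0,-0.0778]],
    [[-0.0997,0.104,0],[0,0,-0.0778]],
    [[-0.0997,0.104,0],[0,0,-0.0778]]
  ]
}}

```text
clock: 8.23
tool_pos: [0.4842, -0.0489, 0.1307]
ee_rot: [0.992, -0.127, 0.0, -0.0]
wrist_force: [-0.5, -0.1, -0.7]
grip_width: -0.0
grasp_force: 0.0
```

{"method": "carry_out", "body": {
  "moves": [
    [[-0.0997,0.104,0],[0,0,-0.0778]],
    [[-0.0997,0.104,0],[0,0,-0.0778]],
    [[-0.0997,0.104,0],[0,0,-0.0778]],
    [[-0.0997,0.104,0],[0,0,-0.0778]],
    [[-0.0997,0.104,0],[0,0,-0.0778]],
    [[-0.0997,0.104,0],[0,0,-0.0778]],
    [[-0.0997,0.104,0],[0,0,-0.0778]],
    [[-0.0997,0.104,0],[0,0,-0.0778]],
    [[-0.0997,0.104,0],[0,0,-0.0778]],
    [[-0.0997,0.104,0],[0,0,-0.0778]]
  ]
}}

```text
clock: 9.07
tool_pos: [0.4655, -0.0853, 0.1306]
ee_rot: [0.885, 0.465, -0.0, 0.0]
wrist_force: [-0.1, 0.2, -0.9]
grip_width: 0.0001
grasp_force: 0.0
```

{"method": "carry_out", "body": {
  "moves": [
    [[-0.0997,0.104,0],[0,0,-0.0778]],
    [[-0.0997,0.104,0],[0,0,-0.0778]],
    [[-0.0997,0.104,0],[0,0,-0.0778]],
    [[-0.0997,0.104,0],[0,0,-0.0778]],
    [[-0.0997,0.104,0],[0,0,-0.0778]],
    [[-0.0997,0.104,0],[0,0,-0.0778]],
    [[-0.0997,0.104,0],[0,0,-0.0778]],
    [[-0.0997,0.104,0],[0,0,-0.0778]],
    [[-0.0997,0.104,0],[0,0,-0.0778]],
    [[-0.0997,0.104,0],[0,0,-0.0778]]
  ]
}}

```text
clock: 9.9
tool_pos: [0.4932, -0.1152, 0.1306]
ee_rot: [0.458, 0.889, -0.0, 0.0]
wrist_force: [0.6, -0.5, 0.3]
grip_width: 0.0001
grasp_force: 0.0
```

```bash
python3 st.py
python3 - <<'E'
from h import *
a=[]
for n,(r0,c0) in {"side":(140,240),"top":(150,225)}.items():
    p,d=arm.read_camera(n); a.append(cv2.resize(p[r0:r0+125,c0:c0+120,::-1],None,fx=3.3,fy=3.3,interpolation=cv2.INTER_CUBIC))
cv2.imwrite("pics/e.png",np.hstack(a))
E
```

```text
yaw 125.4 orbit centre [ 0.5062 -0.0887] z 0.1306 q7 0.7 F tool x,y -0.7 0.2 Mz 0.04 t 9.9
```

View pics/e.png

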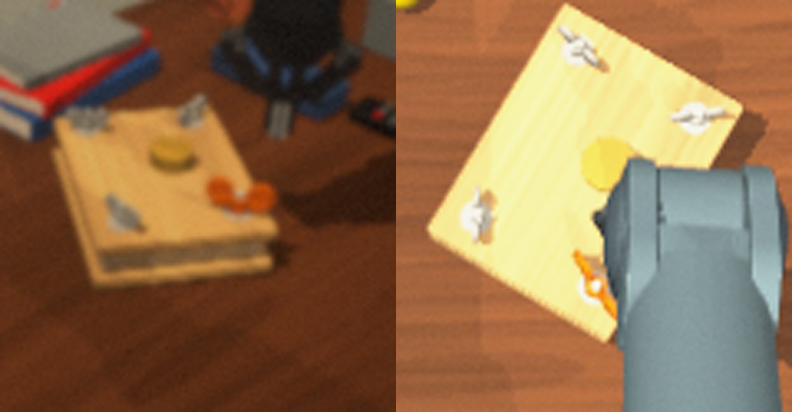

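The wing lies at about 32°, as predicted, so the stroke worked. Starting the second stroke.

{"method": "carry_out", "body": {
  "moves": [
    [[0,0,0.7],[0,0,0]],
    [[0,0,0.7],[0,0,0]],
    [[0,0,0.4],[0,0,0]],
    [[0,0,0.2],[0,0,0]],
    [[0.12,0,0],[0,0,0]],
    [[0.12,0,0],[0,0,0]],
    [[0.0933,0,0],[0,0,0]],
    [[0.0932,-0.044,0],[0,0,0.0667]],
    [[0.0932,-0.044,0],[0,0,0.0667]]
  ]
}}

```text
clock: 10.75
tool_pos: [0.4836, -0.104, 0.0717]
ee_rot: [0.556, 0.831, 0.001, 0.001]
wrist_force: [0.5, -0.9, 0.1]
grip_width: -0.0
grasp_force: 0.4
```

```bash
python3 st.py
```

```text
yaw 112.5 orbit centre [ 0.5022 -0.0811] z 0.0717 q7 0.44 F tool x,y -1.0 0.1 Mz -0.04 t 10.75
```

{"method": "carry_out", "body": {
  "moves": [
    [[0.0932,-0.044,0],[0,0,0.0667]],
    [[0.0932,-0.044,0],[0,0,0.0667]],
    [[0.0932,-0.044,0],[0,0,0.0667]]
  ]
}}

```text
clock: 11.0
tool_pos: [0.4771, -0.0973, 0.0717]
ee_rot: [0.679, 0.734, 0.001, 0.001]
wrist_force: [-0.0, -0.7, -0.8]
grip_width: 0.0001
grasp_force: 0.4
```

```bash
python3 st.py
```

```text
yaw 94.5 orbit centre [ 0.502  -0.0813] z 0.0717 q7 0.14 F tool x,y -0.7 -0.1 Mz 0.02 t 11.0
```

{"method": "carry_out", "body": {
  "moves": [
    [[0.0932,-0.044,0],[0,0,0.0667]],
    [[0.0932,-0.044,0],[0,0,0.0667]],
    [[0.0932,-0.044,0],[0,0,0.0667]]
  ]
}}

```text
clock: 11.25
tool_pos: [0.4731, -0.0888, 0.0716]
ee_rot: [0.786, 0.619, 0.001, 0.001]
wrist_force: [-0.5, -1.9, -1.8]
grip_width: 0.0001
grasp_force: 0.4
```

```bash
python3 st.py
```

```text
yaw 76.5 orbit centre [ 0.5017 -0.0813] z 0.0716 q7 -0.17 F tool x,y -2.0 -0.1 Mz 0.02 t 11.25
```

{"method": "carry_out", "body": {
  "moves": [
    [[0.0932,-0.044,0],[0,0,0.0667]],
    [[0.0932,-0.044,0],[0,0,0.0667]]
  ]
}}

```text
clock: 11.42
tool_pos: [0.4721, -0.0827, 0.0716]
ee_rot: [0.846, 0.533, 0.001, 0.001]
wrist_force: [-0.2, -1.5, -1.1]
grip_width: -0.0003
grasp_force: 0.5
```

```bash
python3 st.py
```

```text
yaw 64.4 orbit centre [ 0.5016 -0.0813] z 0.0716 q7 -0.38 F tool x,y -1.5 0.5 Mz -0.01 t 11.4167
```

{"method": "carry_out", "body": {
  "moves": [
    [[0.0932,-0.044,0],[0,0,0.0667]],
    [[0.0932,-0.044,0],[0,0,0.0667]]
  ]
}}

```text
clock: 11.58
tool_pos: [0.4711, -0.0786, 0.0713]
ee_rot: [0.897, 0.442, -0.001, 0.001]
wrist_force: [-4.3, -9.1, 0.3]
grip_width: 0.0
grasp_force: 4.5
```

```bash
python3 st.py
```

```text
yaw 52.4 orbit centre [ 0.5002 -0.0834] z 0.0713 q7 -0.59 F tool x,y -9.8 2.1 Mz 0.02 t 11.5833
```

The force jumped to 10 N, so the nut has met its stop after about 270°. I'll draw back and lift clear.

{"method": "carry_out", "body": {
  "moves": [
    [[-0.1,0,0],[0,0,0]],
    [[-0.3,0,0],[0,0,0]],
    [[-0.3,0,0],[0,0,0]],
    [[0,0,-0.8],[0,0,0]],
    [[0,0,-0.8],[0,0,0]],
    [[0,0,-0.8],[0,0,0]],
    [[-0.9,0,-0.8],[0,0,0]],
    [[-0.9,0,-0.5],[0,0,0]],
    [[-0.9,0,0],[0,0,0]],
    [[-0.9,0,0],[0,0,0]]
  ]
}}

```text
clock: 12.42
tool_pos: [0.3938, -0.1805, 0.1834]
ee_rot: [0.896, 0.445, 0.002, 0.001]
wrist_force: [-0.0, -0.7, -1.2]
grip_width: -0.0004
grasp_force: 0.0
```

{"method": "carry_out", "body": {
  "moves": [
    [[-0.9,0,0],[0,0,0]],
    [[-0.9,0,0],[0,0,0]],
    [[0,0,0],[0,0,0]],
    [[0,0,0],[0,0,0]]
  ]
}}

```text
clock: 12.75
tool_pos: [0.3596, -0.2235, 0.1817]
ee_rot: [0.897, 0.442, 0.0, 0.0]
wrist_force: [0.3, -0.1, -0.7]
grip_width: -0.0
grasp_force: 0.0
```

```bash
python3 st.py
python3 - <<'E'
from h import *
a=[]
for n,(r0,c0) in {"side":(140,240),"top":(150,225)}.items():
    p,d=arm.read_camera(n); a.append(cv2.resize(p[r0:r0+125,c0:c0+120,::-1],None,fx=3.3,fy=3.3,interpolation=cv2.INTER_CUBIC))
cv2.imwrite("pics/f.png",np.hstack(a))
E
```

```text
yaw 52.5 orbit centre [ 0.3887 -0.2283] z 0.1817 q7 -0.19 F tool x,y 0.2 0.3 Mz 0.01 t 12.75
```

View pics/f.png

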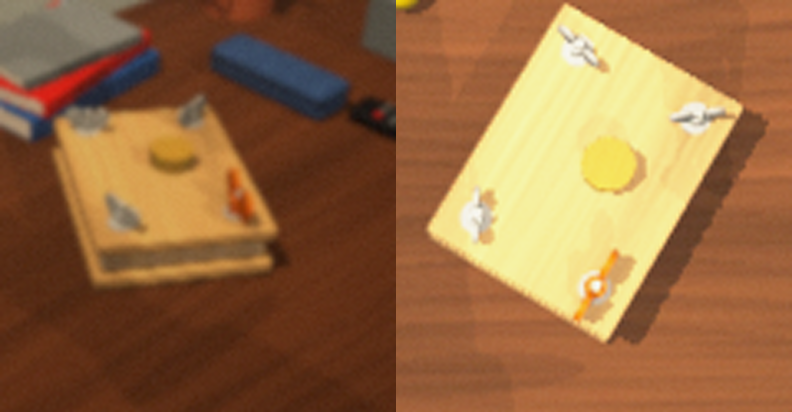

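The press is unmoved and the hand is clear. The orange wings lie along the press's long axis, at 149° against the board's yaw of 148.5°, and the total turn of about 4.7 rad falls within the 3.2 to 5.6 range. The sudden square-on force also fits the hard stop, so I'm handing in.

```bash
python3 -c "
from cell import arm
print(arm.sign_off())"
```

```text
the job is handed in; nothing more can be done
None
```

I turned the orange wing nut about 4.7 rad clockwise in two fingertip strokes until it hit its stop, drew the hand clear with the press and tin unmoved in the last pictures, and handed the job in at about 13 s; no verdict came back.

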